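Isolate the model layout, fit the garden plate, restore power

ROBOT

A 6-joint arm with a two-finger parallel gripper is mounted at the origin on the work surface. World frame = base frame: x ahead of the robot, y to its left, z up, the work surface at z = 0. Lengths are in m, angles in rad, forces in N, time in s.
With the tool pointing down it reaches from about 0.375 to 0.975 m from the base axis. Payload 3.8 kg.
Tool frame: the origin (TCP) lies midway between the tips of the shut fingers; the grasp point (between the pads) lies 19 mm behind it; z points along the fingers, y is the direction in which the jaws open and shut (so a half turn about z gives the same grasp; the last joint's range is limited). The gripper opens to 85 mm and grips with 20 to 120 N. Pads are 22 mm wide; open, the fingers measure 114 mm over their backs; the gripper's body (76 mm by 85 mm) begins 54 mm behind the grasp point. The pads swing forward as they close: fully open they stand 13 mm farther back than shut.
Start: joints at [-1.318, 0.264, 1.604, -0, 1.274, -0.037], TCP at [0.193, -0.647, 0.231] pointing down, gripper open.
Joint ranges: [-2.63, 2.63], [-0.94, 2.18], [0.31, 2.57], [-1.31, 4.45], [0, 2.66], [-2.55, 2.55]. Speed limits (rad/s): [2.57, 2.57, 3.14, 3.14, 3.14, 3.14].

INTERFACE

Orientations are given as a rotation vector (axis times angle).
In Python, from workcell import bot gives the robot as it stands.
- The arm moves only by the tool drive_tool, never from a script. Its argument "deltas" is a list of rows, each an object with "hand": the opening, from 0 (shut) to 1 (fully open); "offset": the shift along the world's x, y, z in cm, a list of three; "angular": the turn, a rotation vector about the world's x, y, z in degrees, a list of three. A call has 1 to 8 rows; each row is the pose to reach, as a shift and turn from the pose commanded when the call began; what a row does not reach only later rows make up. A row lasts 1/8 s, in which the tool goes at most 62.5 mm and 10.7 degrees, less where a joint would pass 70% of its speed; a pose out of reach is approached as far as the arm can. A call with a gripper value outside its range is refused whole. The fingers move at their own pace and stop on an object; "force" is the grip in N (left out, the last holds). Time passes only in rows, so rows that repeat a pose let the fingers close. It gives the time, the measured TCP pose, the force and the opening at its end, in the units of the state.
- bot.read_state(): the state, without advancing time (a new reading comes with each control period).
- bot.read_camera(name): name is "scene" or "top"; returns a dict with "frame" (400x640x3 uint8, blue, green, red), "mtx" (3x3 intrinsics, pixels), "R" (3x3) and "t" (3): a world point X has camera coordinates R X + t. Camera axes: x right, y down, z forward; pixel columns grow to the right and rows downward; lengths in m; the calibration is good to about 2 mm. A picture is of the moment at which its call begins. There is no depth.
- bot.finish_job(): hands the job in, once; it reports no verdict.
The state is a dict: "time": time; "q": joint angles; "joint_vel": joint speeds; "joint_torque": joint torques, N m; "tool_pos": TCP position; "tcp_rot": TCP orientation; "wrist_force": force on the tool from outside, world axes, zero at the start; "torque": the same for the moment, N m; "width": opening from 0.0 (shut) to 1.0 (fully open).
Only numpy, scipy, OpenCV 4.12 (cv2) and the standard library are available. Lean on these libraries where they do the work, as an engineer would, in place of code of your own. Each camera call takes 0.05 s, during which the arm holds its last target. There are 200 camera calls.

TASK

Switch the model layout's power off by turning the red handle on the yellow-topped isolator box from its green mark round to its white mark. With the power off, lift the garden plate and lower it gently, without dropping it, over the two brass pins of the dark bay (either way round) until it lies flush, and let go. Then turn the handle fully back to the green mark, leaving the glue bottle, paint tin and spare tree where they stand.

Things in the scene. Friction and masses are not known exactly. Their poses are not given: they have to be found in the camera images.
- isolator: Power isolator, fixed to the table: grey box 130 x 130 mm, 45 mm high, with a yellow top. Origin at the centre of its underside, z up. A green mark (18 x 44 mm) lies on the top 50 mm along its +x, a white mark 50 mm along its +y. It may stand left or right of the bay.
- handle (a joint): Handle angle about the vertical axis through the isolator's centre, rad: 0 = off (lever over the white mark, along the isolator's +y), 1.571 = on (over the green mark, along its +x), growing clockwise seen from above. Starts on. It stops at both ends; an over-centre spring holds it there (about 0.2 N m to move it) and snaps it on to the other end once past half-way.
- axis (a point): Point on the handle's turning axis, 67 mm above the table, at the mid-height of the lever.
- lever (a point): On the red lever's centre line, 60 mm out from the axis, at mid-height (67 mm above the table). The lever is a one-sided bar 16 mm wide, 24 mm tall (55 to 79 mm above the table, 10 mm clear of the box top), reaching 74 mm from the axis; at the axis a round red hub, radius 21 mm, up to 81 mm above the table. It can simply be pushed round from its side.
- garden: Loose garden plate, about 0.35 kg: grey, 170 (its x) x 110 (y) x 8 mm, two 12 mm through holes at x = +-62 mm, y = 0. Origin: centre of underside, z up. In its middle a solid pink aviary 64 (x) x 32 (y) x 40 mm on the plate, roof to 53 mm. White corner posts to 44 mm, ferns at (+-43, +-44) mm, palms to 55 mm at (62, 34) and (-62, -34). Starts flat on the table.
- garden_grip (a point): Middle of the aviary, 34 mm above the garden plate's underside: a good place for the finger pads, closing along the plate's y on its 32 mm width.
- bay: Bay that takes the garden plate, fixed: dark block 200 (its x) x 140 (its y) x 18 mm with stone-coloured edges. Origin at the centre of its underside, z up. Two brass pins stand on its top at x = +62 and -62 mm, y = 0: 10 mm thick, 18 mm tall, the upper 8 mm tapering to 4 mm.
- bay_top (a point): Centre of the bay's top face, 18 mm above the table; the garden plate's origin comes here when the plate is seated.
- pin_a (a point): Tip of the brass pin at the bay's +x, 36 mm above the table.
- pin_b (a point): Tip of the brass pin at the bay's -x, 36 mm above the table.
- glue: Bystander: white glue bottle with orange cap, 48 mm across, 100 mm tall, standing. Origin under its base.
- paint: Bystander: small blue paint tin, 52 mm across, 50 mm tall. Origin under its base.
- tree: Bystander: spare model tree on a wooden disc 52 mm across, 90 mm tall. Origin under its base.
Mind the look-alikes: they are no part of the job. Of the things that look like the garden, take the one that is farthest from the robot's base at the start.

How it is judged:
On the way, in this order (a step that is already met when the one before it is completed fails the run):
1. the handle is turned off (within 0.17 rad of the off detent) (value of joint handle below 0.17 rad), for 0.2 s.
2. with the handle off, the garden plate lies flush on the bay over both pins and is let go (value of joint handle below 0.17 rad and contact force between the fingers and garden below 0.3 N and horizontal distance between garden and bay_top below 0.004 m and z of garden in the frame of bay_top between -0.003 and 0.003 m and angle between the x axis of garden and the x axis of bay, either way round below 0.06 rad and angle between garden's own z axis and vertical below 0.035 rad), for 0.2 s.
3. with the plate still flush, the handle is turned back on (joint above 1.40 rad) (value of joint handle above 1.4 rad and horizontal distance between garden and bay_top below 0.004 m and z of garden in the frame of bay_top between -0.003 and 0.003 m and angle between the x axis of garden and the x axis of bay, either way round below 0.06 rad and angle between garden's own z axis and vertical below 0.035 rad), for 0.2 s.
At the end, for the whole second after the job is handed in: The handle rests on (joint above 1.40 rad); the garden plate lies flush on the bay over both pins: origin within 4 mm sideways and 3 mm in height of the bay's top centre, long axes within 0.06 rad (either way round), tilt under 0.035 rad; it is released, and all is at rest (all of step 3 and contact force between the fingers and garden below 0.3 N and linear speed of garden below 0.02 m/s and velocity of joint handle between -0.1 and 0.1 rad/s); the robot touches nothing.
It fails at once if the garden plate is away from where it first lay (over 20 mm) and not seated on the bay while the handle is out of the off half (joint above 0.79 rad) (distance of garden from where it was at the start of the episode above 0.02 m and value of joint handle above 0.79 rad and (horizontal distance between garden and bay_top above 0.008 m or z of garden in the frame of bay_top above 0.008 m)).
It fails at once if the garden plate is dropped on the bay: faster than 0.45 m/s within 30 mm of its seat (distance between garden and bay_top below 0.03 m and linear speed of garden above 0.45 m/s).
It fails at once if the glue bottle, paint tin or spare tree is moved over 30 mm or tipped over 0.5 rad (distance of any of glue, paint, tree from where it was at the start of the episode above 0.03 m or angle between any of glue, paint, tree's own z axis and vertical above 0.5 rad).
It also fails if it takes over 72 s, if anything falls off the work surface, if the arm or the gripper's body presses on something with over 40 N, if the wrist force passes 120 N, or if a joint passes its speed limit or range.

## Working session

There is one attempt and no reset: what is moved stays moved. The work goes in short steps, Python scripts to look and compute and a tool call to move; the robot and the scene stay as the last step left them, time stands still between calls to the robot, and variables do not carry over. Pictures are saved under pics/ and viewed, about 8 in all and at most 12, crops included, and the job is handed in when it is done.

Besides the shell and the picture viewer there is one more tool, called after "Call:" as a command line: name --argument value ..., lists and objects as JSON in quotes. drive_tool: Moves the arm, as the interface text tells. Its arguments: {"type":"object","properties":{"deltas":{"type":"array"},"force":{"type":"number"}},"required":["deltas"]}

```bash
mkdir -p pics; python3 - <<'E'
from workcell import bot
import cv2,numpy as np,pickle
d={}
for n in("scene","top"):
    c=bot.read_camera(n); d[n]=c; cv2.imwrite(f"pics/{n}0.png",c["frame"])
    print(n,c["mtx"].tolist(),(-c["R"].T@c["t"]).round(3),c["R"].round(3).tolist())
pickle.dump(d,open("c0.pkl","wb"))
s=bot.read_state();print(s)
E
```

```text
scene [[495.0170808273429, 0.0, 324.92418805699276], [0.0, 495.0170808273429, 201.3048427134433], [0.0, 0.0, 1.0]] [ 0.969 -0.781  0.834] [[0.89, 0.456, -0.022], [0.277, -0.577, -0.768], [-0.363, 0.677, -0.64]]
top [[455.1927392288584, 0.0, 328.0438786687507], [0.0, 455.1927392288584, 205.3796657020608], [0.0, 0.0, 1.0]] [0.325 0.002 1.221] [[0.002, -1.0, -0.025], [-0.986, 0.002, -0.167], [0.167, 0.025, -0.986]]
{'time': 0.1, 'q': array([-1.31794233e+00,  2.64671765e-01,  1.60523642e+00,  1.05385740e-05,
        1.27371892e+00, -3.69083055e-02]), 'joint_vel': array([ 2.88065598e-06, -2.58510125e-03, -1.72288090e-03, -3.68736272e-04,
        7.79054306e-05,  2.14606868e-04]), 'joint_torque': array([ 7.42987668e-04, -5.16704392e+01, -3.68589842e+01, -8.38485334e-05,
        6.21698942e-03, -2.02270934e-05]), 'tool_pos': array([ 0.19269383, -0.64621765,  0.23009116]), 'tcp_rot': array([-3.10667660e+00, -4.53269911e-01,  3.28437570e-04]), 'wrist_force': array([-1.16580369,  0.02662743, -0.37131799]), 'torque': array([ 0.01120242, -0.01150809,  0.01466936]), 'width': 1.0004199686537751}
```

View pics/top0.png

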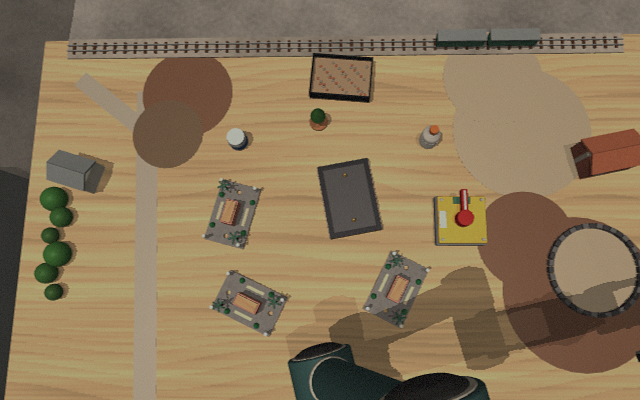

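View pics/scene0.png

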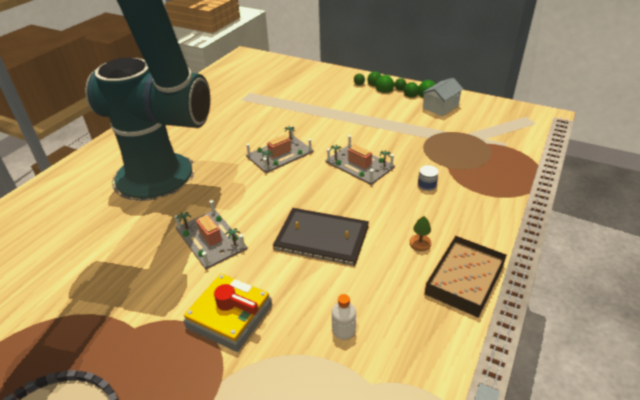

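Candidates for the garden in the top view are (232,213), (249,302) and (397,288). The base is at the bottom centre, so (232,213) looks farthest. The isolator hub is at (465,218) with the lever pointing up, the white mark is at (441,218), and the bay is at (350,198). I'll check these in enlarged crops and compute distances.

```bash
cat > h.py <<'E'
import numpy as np,pickle,cv2
def ray(c,uv,z):
    "world point at height z seen at pixel uv"
    d=c["R"].T@np.linalg.solve(c["mtx"],[*uv,1.]); o=-c["R"].T@c["t"]
    return o+d*(z-o[2])/d[2]
def proj(c,X):
    p=c["mtx"]@(c["R"]@np.asarray(X,float)+c["t"]); return p[:2]/p[2]
E
python3 - <<'E'
from h import *
d=pickle.load(open("c0.pkl","rb"));c=d["top"];f=c["frame"]
for uv in((232,213),(249,302),(397,288)):
    p=ray(c,uv,.03);print(uv,p.round(3),np.hypot(*p[:2]).round(3))
def cr(f,u,v,w,h,s):return cv2.resize(f[v:v+h,u:u+w],None,fx=s,fy=s,interpolation=cv2.INTER_CUBIC)
a=np.hstack([cr(f,195,170,80,90,5),cr(f,310,150,80,90,5)])
cv2.imwrite("pics/crop1.png",a)
E
```

```text
(232, 213) [0.507 0.288 0.03 ] 0.583
(249, 302) [0.275 0.236 0.03 ] 0.362
(397, 288) [ 0.311 -0.145  0.03 ] 0.343
```

View pics/crop1.png

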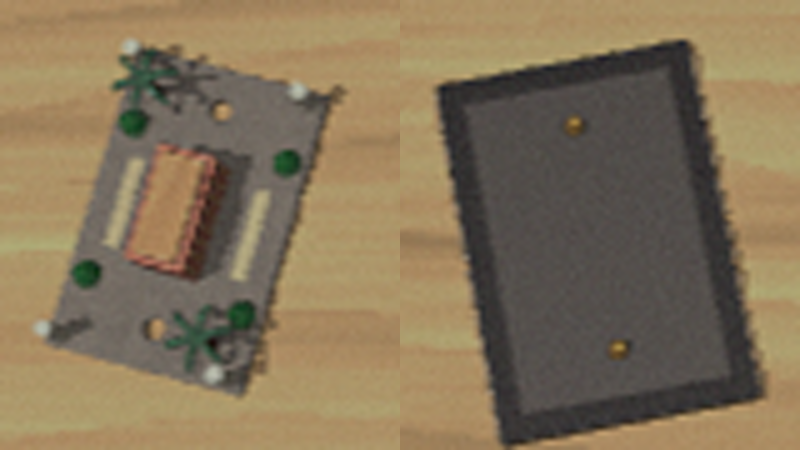

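The left crop shows the chosen garden at 0.583 m, against 0.362 m and 0.343 m for the others. Its holes are at crop (223,110) and (155,329). On the right, the bay pins are at (574,124) and (620,348). Next I'll measure and cross-check these against the scene camera.

```bash
python3 - <<'E'
from h import *
d=pickle.load(open("c0.pkl","rb"));c=d["top"];s=d["scene"]
q=lambda x,y,u,v:((x+.5)/5-.5+u,(y+.5)/5-.5+v)
def pair(n,a,b,z):
    A,B=ray(c,a,z),ray(c,b,z);m=(A+B)/2;w=A-B
    print(n,A.round(4),B.round(4),"mid",m.round(4),"len",np.linalg.norm(w).round(4),"ang",np.degrees(np.arctan2(w[1],w[0])).round(2));return m,np.arctan2(w[1],w[0])
g=pair("garden",q(223,110,195,170),q(155,329,195,170),.006)
# visible corner posts check via plate corners at top
b=pair("pins",q(174,124,310,150),q(220,348,310,150),.034)
hub=ray(c,(465,218),.081);print("hub",hub.round(4))
def draw(f,cam,m,a,L,W,z,col):
    R=np.array([[np.cos(a),-np.sin(a)],[np.sin(a),np.cos(a)]])
    P=[proj(cam,[*(m[:2]+R@[x*L/2,y*W/2]),z]) for x,y in((1,1),(1,-1),(-1,-1),(-1,1))]
    cv2.polylines(f,[((np.array(P)+.5)*4-.5).round().astype(int)],True,col,1)
out=[]
for cam,rs in((c,[(195,170),(310,150),(420,170)]),(s,[(315,125),(275,195),(180,260)])):
    f=cv2.resize(cam["frame"],None,fx=4,fy=4,interpolation=cv2.INTER_CUBIC)
    draw(f,cam,g[0],g[1],.17,.11,.008,(0,255,255))
    draw(f,cam,b[0],b[1],.2,.14,.018,(0,255,0))
    draw(f,cam,hub,0,.13,.13,.045,(255,0,255))
    for k in(.062,-.062):
        p=b[0][:2]+k*np.array([np.cos(b[1]),np.sin(b[1])])
        cv2.line(f,*[tuple(((proj(cam,[*p,z])+.5)*4-.5).astype(int)) for z in(.018,.036)],(255,255,0),1)
    out.append(np.hstack([f[4*v:4*v+360,4*u:4*u+(400 if 1 else 0)] for u,v in rs]))
cv2.imwrite("pics/ov.png",cv2.resize(np.vstack(out),(800,480),interpolation=cv2.INTER_AREA))
E
```

```text
garden [0.5693 0.2766 0.006 ] [0.4492 0.3093 0.006 ] mid [0.5093 0.2929 0.006 ] len 0.1245 ang -15.21
pins [ 0.6096 -0.0109  0.034 ] [ 0.4887 -0.0346  0.034 ] mid [ 0.5492 -0.0227  0.034 ] len 0.1232 ang 11.07
hub [ 0.4848 -0.3124  0.081 ]
```

View pics/ov.png

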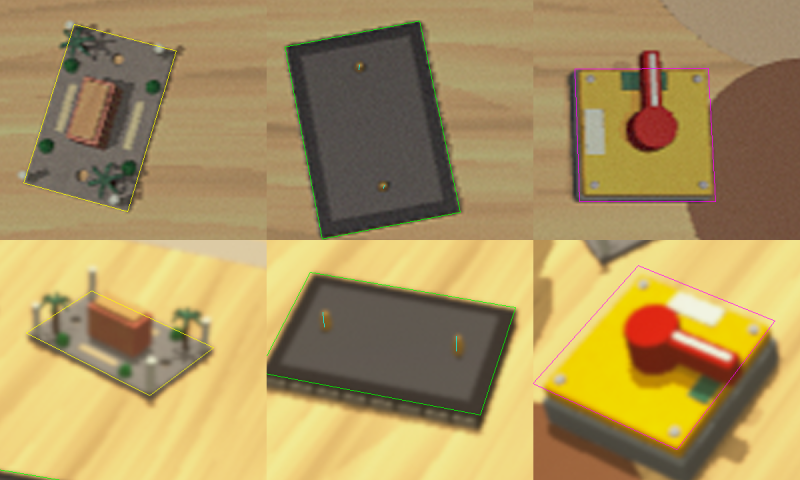

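Both views agree: pin spacing is 123 mm and hole spacing 124.5 mm, against a true 124 mm. The bay and garden overlays fit. The magenta hub estimate sits about 4 mm too far right, so I use hub ≈ (0.486,-0.308), with the lever along world +x. I'll move beside the lever on its -y side with the fingers shut.

Call:
drive_tool --deltas '[{"hand": 0, "offset": [5, 4, 0], "angular": [0, 0, -8]}, {"hand": 0, "offset": [10, 8, 0], "angular": [0, 0, -16.6]}, {"hand": 0, "offset": [15, 12, 0], "angular": [0, 0, -16.6]}, {"hand": 0, "offset": [20, 16.5, 0], "angular": [0, 0, -16.6]}, {"hand": 0, "offset": [25, 21, -2], "angular": [0, 0, -16.6]}, {"hand": 0, "offset": [30, 25, -4], "angular": [0, 0, -16.6]}, {"hand": 0, "offset": [34.5, 27, -8], "angular": [0, 0, -16.6]}, {"hand": 0, "offset": [34.5, 27, -10], "angular": [0, 0, -16.6]}]'

```text
time: 1.1
tool_pos: [0.5402, -0.3744, 0.1299]
tcp_rot: [-3.141, -0.005, -0.001]
wrist_force: [-0.9, 0.5, -1.0]
width: 0.001
```

Call:
drive_tool --deltas '[{"hand": 0, "offset": [0, 0, -3.5], "angular": [0, 0, 0]}, {"hand": 0, "offset": [0, 0, -6.8], "angular": [0, 0, 0]}, {"hand": 0, "offset": [0, 3, -6.8], "angular": [0, 0, 0]}, {"hand": 0, "offset": [0.3, 5, -6.8], "angular": [0, 0, 0]}, {"hand": 0, "offset": [0.4, 7, -6.8], "angular": [0, 0, 0]}, {"hand": 0, "offset": [0.2, 9, -6.8], "angular": [0, 0, 0]}, {"hand": 0, "offset": [-0.8, 11, -6.8], "angular": [0, 0, 0]}, {"hand": 0, "offset": [-1.8, 12, -6.8], "angular": [0, 0, 0]}]'

```text
time: 2.1
tool_pos: [0.5197, -0.2554, 0.0637]
tcp_rot: [-3.141, -0.002, -0.001]
wrist_force: [0.6, 0.0, -0.2]
width: -0.001
```

```bash
python3 - <<'E'
from workcell import bot
import cv2,numpy as np
a=[]
for n,u,v in(("top",400,140),("scene",150,240)):
    f=bot.read_camera(n)["frame"];a.append(cv2.resize(f[v:v+110,u:u+120],None,fx=3,fy=3))
cv2.imwrite("pics/off.png",np.hstack(a))
print(bot.read_state()["wrist_force"])
E
```

```text
[ 0.46901202 -0.12172795 -0.11232968]
```

View pics/off.png

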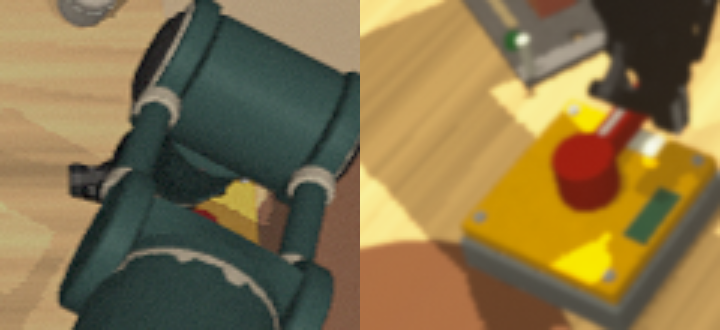

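The view shows the lever along +y over the white mark with the green mark clear, so the handle is off. I'll retreat and move over the garden.

Call:
drive_tool --deltas '[{"hand": 0, "offset": [1.5, -0.5, 2], "angular": [0, 0, 0]}, {"hand": 0, "offset": [2, 0, 7], "angular": [0, 0, 0]}, {"hand": 0, "offset": [2, 3, 12], "angular": [0, 0, 0]}, {"hand": 0.5, "offset": [1, 9, 13.7], "angular": [0, 0, -5]}, {"hand": 0.7, "offset": [0, 15, 13.7], "angular": [0, 0, -10]}, {"hand": 0.7, "offset": [-1, 21, 13.7], "angular": [0, 0, -15.3]}, {"hand": 0.7, "offset": [-1, 27, 13.7], "angular": [0, 0, -15.3]}, {"hand": 0.7, "offset": [-1, 33, 13.7], "angular": [0, 0, -15.3]}]'

```text
time: 3.2
tool_pos: [0.5103, 0.0746, 0.2011]
tcp_rot: [-3.113, 0.419, -0.003]
wrist_force: [1.3, 0.1, 0.4]
width: 0.7
```

Call:
drive_tool --deltas '[{"hand": 0.7, "offset": [0, 6, 0], "angular": [0, 0, 0]}, {"hand": 0.7, "offset": [0, 12, 0], "angular": [0, 0, 0]}, {"hand": 0.7, "offset": [0, 18, 0], "angular": [0, 0, 0]}, {"hand": 0.7, "offset": [0, 22, -2], "angular": [0, 0, 0]}, {"hand": 0.7, "offset": [0, 22, -6], "angular": [0, 0, 0]}, {"hand": 0.7, "offset": [0, 22, -10], "angular": [0, 0, 0]}, {"hand": 0.7, "offset": [0, 22, -12], "angular": [0, 0, 0]}, {"hand": 0.7, "offset": [0, 22, -12], "angular": [0, 0, 0]}]'

```text
time: 4.2
tool_pos: [0.5091, 0.2923, 0.0788]
tcp_rot: [3.112, -0.419, -0.004]
wrist_force: [0.1, 0.4, -0.8]
width: 0.705
```

```bash
python3 - <<'E'
from workcell import bot
from scipy.spatial.transform import Rotation as R
import cv2,numpy as np
a=[]
for n,u,v in(("top",400,140),("scene",300,80)):
    f=bot.read_camera(n)["frame"];
    if n=="scene": cv2.imwrite("pics/pre.png",cv2.resize(f[90:210,290:430],None,fx=4,fy=4,interpolation=cv2.INTER_CUBIC))
    else:
        for (x0,x1,y0,y1) in[(434,488,190,248)]:cv2.imwrite("pics/h_top.png",f[y0:y1,x0:x1])
s=bot.read_state();x=R.from_rotvec(s["tcp_rot"]).as_matrix()[:,0]
print(s["tool_pos"],np.degrees(np.arctan2(x[1],x[0])),s["width"],s["time"],s["q"])
E
```

```text
[0.51114159 0.29342576 0.08165162] -15.327534682108501 0.6985623426364403 4.3 [4.78865444e-01 2.38525875e-01 1.93033622e+00 2.50342214e-06
 9.70587118e-01 2.31717516e+00]
```

View pics/pre.png

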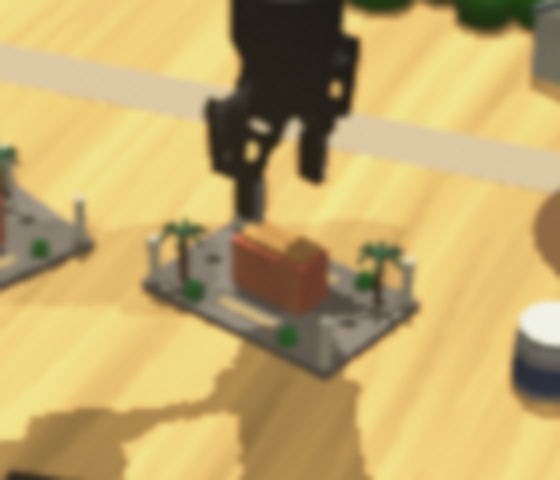

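The gripper is over the aviary, with the jaws spanning its narrow side. I'll descend to TCP z ≈ 15 mm and close.

Call:
drive_tool --deltas '[{"hand": 0.7, "offset": [0, 0, -3], "angular": [0, 0, 0]}, {"hand": 0.7, "offset": [0, 0, -5.5], "angular": [0, 0, 0]}, {"hand": 0.7, "offset": [0, 0, -6.5], "angular": [0, 0, 0]}, {"hand": 0.7, "offset": [0, 0, -6.5], "angular": [0, 0, 0]}, {"hand": 0.45, "offset": [0, 0, -6.5], "angular": [0, 0, 0]}, {"hand": 0.3, "offset": [0, 0, -6.5], "angular": [0, 0, 0]}, {"hand": 0.2, "offset": [0, 0, -6.5], "angular": [0, 0, 0]}, {"hand": 0.2, "offset": [0, 0, -6.5], "angular": [0, 0, 0]}]' --force 50

```text
time: 5.3
tool_pos: [0.5114, 0.2941, 0.0172]
tcp_rot: [-3.112, 0.418, -0.005]
wrist_force: [-0.3, 0.5, 6.9]
width: 0.368
```

Call:
drive_tool --deltas '[{"hand": 0, "offset": [0, 0, 0], "angular": [0, 0, 0]}, {"hand": 0, "offset": [0, 0, 0], "angular": [0, 0, 0]}, {"hand": 0, "offset": [0, 0, 1], "angular": [0, 0, 0]}, {"hand": 0, "offset": [0, 0, 3], "angular": [0, 0, 0]}, {"hand": 0, "offset": [0, 0, 6], "angular": [0, 0, 0]}, {"hand": 0, "offset": [0, 0, 8], "angular": [0, 0, 0]}, {"hand": 0, "offset": [0, 0, 8], "angular": [0, 0, 0]}]'

```text
time: 6.18
tool_pos: [0.5116, 0.294, 0.098]
tcp_rot: [-3.111, 0.418, -0.006]
wrist_force: [-0.1, -0.6, -4.9]
width: 0.368
```

Held: the width is 31 mm and the wrist carries about 5 N. I'll carry it over the bay and turn by +26.3°.

Call:
drive_tool --deltas '[{"hand": 0, "offset": [0.5, -3, 0], "angular": [0, 0, 0]}, {"hand": 0, "offset": [1, -8, 0], "angular": [0, 0, 5]}, {"hand": 0, "offset": [2, -13, 0], "angular": [0, 0, 11]}, {"hand": 0, "offset": [3, -18, 0], "angular": [0, 0, 17]}, {"hand": 0, "offset": [3.5, -23, 0], "angular": [0, 0, 23]}, {"hand": 0, "offset": [4, -28, 0], "angular": [0, 0, 26.3]}, {"hand": 0, "offset": [4, -31.6, 0], "angular": [0, 0, 26.3]}, {"hand": 0, "offset": [4, -31.6, 0], "angular": [0, 0, 26.3]}]'

```text
time: 7.18
tool_pos: [0.5488, -0.0252, 0.094]
tcp_rot: [3.128, 0.295, -0.004]
wrist_force: [-0.6, 0.8, -3.8]
width: 0.366
```

Call:
drive_tool --deltas '[{"hand": 0, "offset": [0, 0, -1.5], "angular": [0, 0, 0]}, {"hand": 0, "offset": [0, 0, -2.8], "angular": [0, 0, 0]}, {"hand": 0, "offset": [0, 0, -3.5], "angular": [0, 0, 0]}, {"hand": 0, "offset": [0, 0, -3.5], "angular": [0, 0, 0]}]'

```text
time: 7.68
tool_pos: [0.5488, -0.022, 0.0589]
tcp_rot: [-3.126, -0.303, 0.004]
wrist_force: [-0.0, -0.5, -3.0]
width: 0.364
```

```bash
python3 - <<'E'
from workcell import bot
from h import *
from scipy.spatial.transform import Rotation as R
d={n:bot.read_camera(n) for n in("top","scene")}
pickle.dump(d,open("c1.pkl","wb"))
up=lambda f,u,v:cv2.resize(f[v:v+100,u:u+100],None,fx=4,fy=4,interpolation=cv2.INTER_CUBIC)
cv2.imwrite("pics/hover.png",np.hstack([up(d["top"]["frame"],300,145),up(d["scene"]["frame"],270,170)]))
s=bot.read_state();x=R.from_rotvec(s["tcp_rot"]).as_matrix()[:,0]
print(s["tool_pos"],np.degrees(np.arctan2(x[1],x[0])),s["width"],s["time"],s["wrist_force"],s["q"])
E
```

```text
[ 0.55006649 -0.02241993  0.06025641] 11.050403183888763 0.3634091240397546 7.775 [ 1.05619183  0.13609304 -4.13504472] [-8.59760159e-02  1.99557741e-01  2.02549440e+00 -1.02826595e-05
  9.16440204e-01  1.29196065e+00]
```

View pics/hover.png

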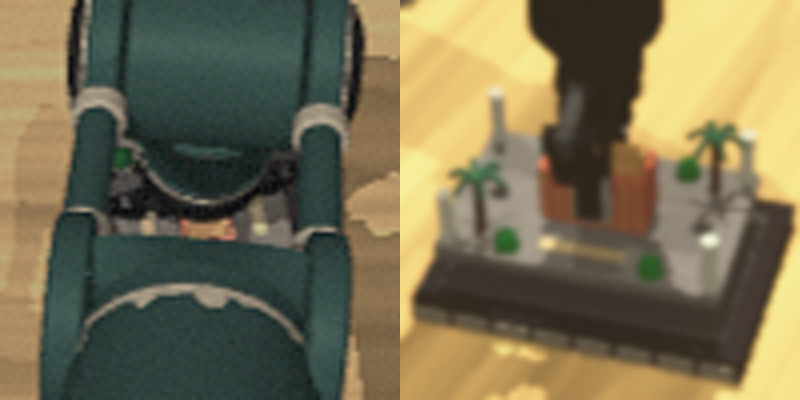

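The plate hangs level and aligned above the bay in the scene view. Before lowering, I'll check it with a model overlay, comparing the same overlay on the starting picture.

```bash
python3 - <<'E'
from h import *
out=[]
def pts(m,a,P):
    R=np.array([[np.cos(a),-np.sin(a)],[np.sin(a),np.cos(a)]])
    return [np.r_[m[:2]+R@p[:2],m[2]+p[2]] for p in np.array(P,float)]
for fn,m,a,u,v in(("c0.pkl",(.5093,.2929,0),-15.21,320,125),("c1.pkl",(.5492,-.0227,.0445),11.07,275,170)):
    c=pickle.load(open(fn,"rb"))["scene"]
    f=cv2.resize(c["frame"],None,fx=4,fy=4,interpolation=cv2.INTER_CUBIC)
    T=lambda X:tuple(((proj(c,X)+.5)*4-.5).round().astype(int).tolist())
    a=np.radians(a)
    for z,col in((.008,(0,255,255)),(0,(0,200,0))):
        cv2.polylines(f,[np.array([T(X) for X in pts(m,a,[(x*.085,y*.055,z) for x,y in((1,1),(1,-1),(-1,-1),(-1,1))])])],True,col,1)
    cv2.polylines(f,[np.array([T(X) for X in pts(m,a,[(x*.032,y*.016,.048) for x,y in((1,1),(1,-1),(-1,-1),(-1,1))])])],True,(255,255,0),1)
    out.append(f[4*v:4*v+400,4*u:4*u+400])
cv2.imwrite("pics/hov2.png",np.hstack(out))
E
```

```text
(no output)
```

View pics/hov2.png

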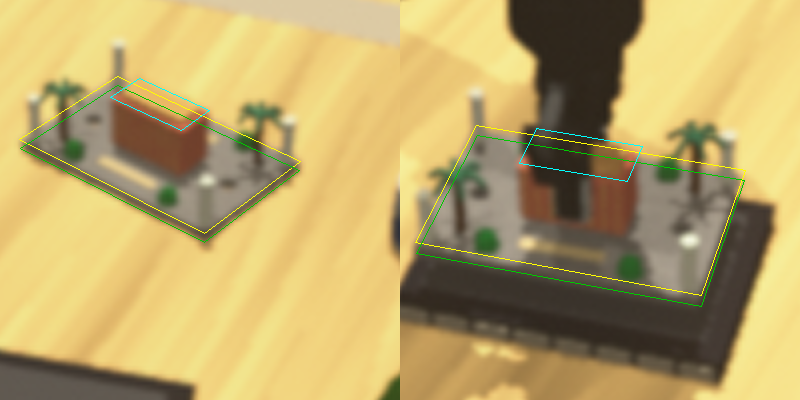

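Both overlays fit to about 1 px (2 mm), well within the taper's capture range. I'll lower slowly and watch the force.

Call:
drive_tool --deltas '[{"hand": 0, "offset": [0, 0, -0.4], "angular": [0, 0, 0]}, {"hand": 0, "offset": [0, 0, -0.8], "angular": [0, 0, 0]}, {"hand": 0, "offset": [0, 0, -1.1], "angular": [0, 0, 0]}, {"hand": 0, "offset": [0, 0, -1.3], "angular": [0, 0, 0]}, {"hand": 0, "offset": [0, 0, -1.5], "angular": [0, 0, 0]}, {"hand": 0, "offset": [0, 0, -1.5], "angular": [0, 0, 0]}]'

```text
time: 8.52
tool_pos: [0.5516, -0.0222, 0.0463]
tcp_rot: [-3.126, -0.3, -0.006]
wrist_force: [2.2, 4.9, 0.4]
width: 0.366
```

Taper contact: the pins push the tool toward +y and +x. I'll shift that way and read again.

Call:
drive_tool --deltas '[{"hand": 0, "offset": [0.05, 0.1, 0], "angular": [0, 0, 0]}, {"hand": 0, "offset": [0.1, 0.2, 0], "angular": [0, 0, 0]}, {"hand": 0, "offset": [0.1, 0.2, -0.2], "angular": [0, 0, 0]}, {"hand": 0, "offset": [0.1, 0.2, -0.2], "angular": [0, 0, 0]}]'

```text
time: 9.02
tool_pos: [0.5517, -0.0209, 0.0432]
tcp_rot: [3.127, 0.301, 0.003]
wrist_force: [4.6, 1.7, -3.5]
width: 0.366
```

```bash
python3 -c "
from workcell import bot
s=bot.read_state();print(s['wrist_force'],s['torque'],s['tool_pos'])"
```

```text
[ 4.62438338  1.65703439 -3.4796858 ] [ 0.33512289 -0.94347832 -0.18723851] [ 0.55167539 -0.02089255  0.04319573]
```

Call:
drive_tool --deltas '[{"hand": 0, "offset": [0.15, 0.05, 0], "angular": [0, 0, 0]}, {"hand": 0, "offset": [0.15, 0.05, -0.2], "angular": [0, 0, 0]}, {"hand": 0, "offset": [0.15, 0.05, -0.4], "angular": [0, 0, 0]}, {"hand": 0, "offset": [0.15, 0.05, -0.6], "angular": [0, 0, 0]}, {"hand": 0, "offset": [0.15, 0.05, -0.6], "angular": [0, 0, 0]}]'

```text
time: 9.65
tool_pos: [0.5521, -0.0206, 0.0369]
tcp_rot: [3.127, 0.301, -0.001]
wrist_force: [3.2, -0.8, -5.1]
width: 0.37
```

Call:
drive_tool --deltas '[{"hand": 0, "offset": [0.1, 0, -0.1], "angular": [0, 0, 0]}, {"hand": 0, "offset": [0.1, 0, -0.2], "angular": [0, 0, 0]}, {"hand": 0, "offset": [0.1, 0, -0.3], "angular": [0, 0, 0]}, {"hand": 0, "offset": [0.1, 0, -0.4], "angular": [0, 0, 0]}, {"hand": 0, "offset": [0.1, 0, -0.4], "angular": [0, 0, 0]}]'

```text
time: 10.28
tool_pos: [0.5525, -0.0203, 0.0351]
tcp_rot: [-3.127, -0.301, 0.004]
wrist_force: [-8.0, -2.4, 13.5]
width: 0.368
```

Height 35.1 mm (17.2 mm at the pick plus 18 mm) and a 13.5 N upward force mean the plate is down on the bay. I'll ease x back 1 mm, release and rise.

Call:
drive_tool --deltas '[{"hand": 0, "offset": [-0.1, 0, 0], "angular": [0, 0, 0]}, {"hand": 0.4, "offset": [-0.1, 0, 0], "angular": [0, 0, 0]}, {"hand": 0.55, "offset": [-0.1, 0, 0.0], "angular": [0, 0, 0]}, {"hand": 0.7, "offset": [-0.1, 0, 0], "angular": [0, 0, 0]}, {"hand": 0.7, "offset": [-0.1, 0, 0], "angular": [0, 0, 0]}, {"hand": 0.7, "offset": [-0.1, 0, 2], "angular": [0, 0, 0]}, {"hand": 0.7, "offset": [-0.1, 0, 6], "angular": [0, 0, 0]}, {"hand": 0.7, "offset": [-0.1, 0, 11], "angular": [0, 0, 0]}]'

```text
time: 11.28
tool_pos: [0.551, -0.0202, 0.1429]
tcp_rot: [-3.126, -0.301, 0.005]
wrist_force: [1.5, 0.1, 0.2]
width: 0.702
```

Call:
drive_tool --deltas '[{"hand": 0.3, "offset": [-3, -4, 1], "angular": [0, 0, -5]}, {"hand": 0, "offset": [-6, -8, 1], "angular": [0, 0, -11]}, {"hand": 0, "offset": [-9, -12, 1], "angular": [0, 0, -11]}, {"hand": 0, "offset": [-11, -16, 1], "angular": [0, 0, -11]}, {"hand": 0, "offset": [-12.5, -20, 0], "angular": [0, 0, -11]}, {"hand": 0, "offset": [-13, -23.5, -1], "angular": [0, 0, -11]}, {"hand": 0, "offset": [-13, -23.5, -1], "angular": [0, 0, -11]}]'

```text
time: 12.15
tool_pos: [0.4214, -0.2569, 0.1325]
tcp_rot: [-3.141, 0.005, 0.002]
wrist_force: [0.8, 0.1, -0.1]
width: -0.003
```

```bash
python3 - <<'E'
from workcell import bot
from h import *
out=[]
m=np.array([.5492,-.0227]);a=np.radians(11.07);R=np.array([[np.cos(a),-np.sin(a)],[np.sin(a),np.cos(a)]])
for n,u,v in(("top",300,145),("scene",270,175)):
    c=bot.read_camera(n);f=cv2.resize(c["frame"],None,fx=4,fy=4,interpolation=cv2.INTER_CUBIC)
    T=lambda X:((proj(c,X)+.5)*4-.5).round().astype(int)
    for L,W,z,col in((.085,.055,.026,(0,255,255)),(.1,.07,.018,(0,255,0))):
        cv2.polylines(f,[np.array([T([*(m+R@[x*L,y*W]),z]) for x,y in((1,1),(1,-1),(-1,-1),(-1,1))])],True,col,1)
    for k in(.062,-.062): cv2.circle(f,tuple(T([*(m+R@[k,0]),.036]).tolist()),2,(255,255,0),1)
    out.append(f[4*v:4*v+400,4*u:4*u+400])
cv2.imwrite("pics/seat.png",np.hstack(out));print(bot.read_state()["tool_pos"])
E
```

```text
[ 0.42215295 -0.25524623  0.1330587 ]
```

View pics/seat.png

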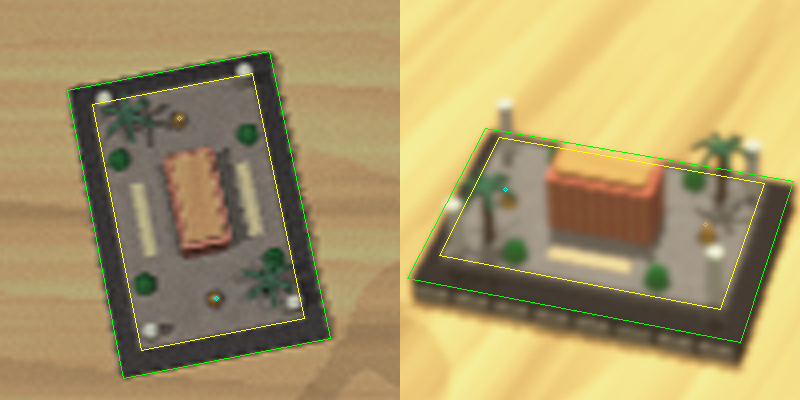

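Seated: the plate outline and both pins in their holes match the bay model. Now I'll turn the handle back on, pushing from the robot's side.

Call:
drive_tool --deltas '[{"hand": 0, "offset": [0, 0, -3.5], "angular": [0, 0, 0]}, {"hand": 0, "offset": [0, 0, -7], "angular": [0, 0, 0]}, {"hand": 0, "offset": [2.5, 0, -7], "angular": [0, 0, 0]}, {"hand": 0, "offset": [4.2, 0.2, -7], "angular": [0, 0, 0]}, {"hand": 0, "offset": [6, 0.4, -7], "angular": [0, 0, 0]}, {"hand": 0, "offset": [8, 0.2, -7], "angular": [0, 0, 0]}, {"hand": 0, "offset": [9.8, -0.7, -7], "angular": [0, 0, 0]}, {"hand": 0, "offset": [10.8, -1.7, -7], "angular": [0, 0, 0]}]'

```text
time: 13.25
tool_pos: [0.5324, -0.2724, 0.0641]
tcp_rot: [3.141, 0.002, 0.003]
wrist_force: [0.3, -1.0, 0.1]
width: -0.0
```

Call:
drive_tool --deltas '[{"hand": 0, "offset": [0, 0, 0], "angular": [0, 0, 0]}, {"hand": 0, "offset": [-0.5, 1.5, 2], "angular": [0, 0, 0]}, {"hand": 0, "offset": [-2, 2, 6], "angular": [0, 0, 0]}, {"hand": 0, "offset": [-7, 2, 10], "angular": [0, 0, 0]}, {"hand": 0, "offset": [-10, 2, 14], "angular": [0, 0, 0]}, {"hand": 0, "offset": [-12, 2, 16], "angular": [0, 0, 0]}, {"hand": 0, "offset": [-12, 2, 16], "angular": [0, 0, 0]}, {"hand": 0, "offset": [-12, 2, 16], "angular": [0, 0, 0]}]'

```text
time: 14.25
tool_pos: [0.4103, -0.252, 0.2226]
tcp_rot: [-3.141, 0.0, 0.0]
wrist_force: [0.3, -0.5, 0.2]
width: -0.004
```

```bash
python3 - <<'E'
from workcell import bot
import cv2
f=bot.read_camera("scene")["frame"];cv2.imwrite("pics/end.png",cv2.resize(f[110:360,160:500],None,fx=2,fy=2,interpolation=cv2.INTER_CUBIC))
print(bot.read_state()["wrist_force"])
E
```

```text
[-0.21747402 -0.71079019  0.81711648]
```

View pics/end.png

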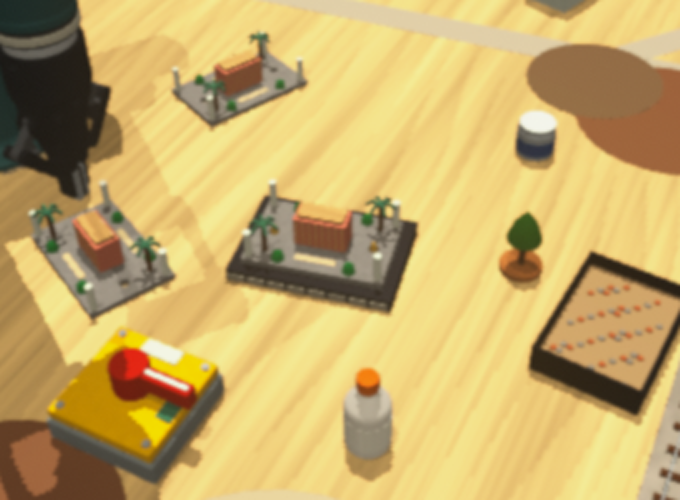

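The lever looks as it did at the start, over the green mark, and the bystanders are in place. I'll check with an image difference against the first picture, then hand in if they match.

```bash
python3 - <<'E'
from workcell import bot
from h import *
def tip(c):
    f=c["frame"][270:345,185:275].astype(int);m=(f[...,2]>110)&(f[...,1]<70)&(f[...,0]<70)
    y,x=np.nonzero(m);return m.sum(),x.mean().round(2),y.mean().round(2),x.max(),y[x>=x.max()-2].mean()
a=pickle.load(open("c0.pkl","rb"))["scene"];b=bot.read_camera("scene")
A,B=tip(a),tip(b);print(A,B)
if abs(A[1]-B[1])<1 and abs(A[2]-B[2])<1 and abs(A[4]-B[4])<1.5: print(bot.finish_job())
E
```

```text
(np.int64(372), np.float64(44.35), np.float64(26.76), np.int64(73), np.float64(36.0)) (np.int64(398), np.float64(43.97), np.float64(26.86), np.int64(72), np.float64(35.5))
the job is handed in; nothing more can be done
None
```

The job is done and handed in at about 14.4 s of robot time, out of the 72 s allowed. I turned the handle off, seated the farthest of the three garden plates (0.583 m from the base) on the bay, let go, and turned the handle back on.

What the last checks showed:
- **Plate:** after release, its outline and both pins in their holes matched the bay model to within about 1 pixel (roughly 2 mm) in the top view. The scene-camera overlay sits about a pixel off, as it did at the start. I checked the seating before turning the handle back on; the last picture still shows the plate seated.
- **Lowering:** the pins touched off-centre on the way down. I corrected by about 3 mm in x and 2.5 mm in y. The highest reading was 13.5 N, when the plate reached the bay.
- **Handle:** in the final picture the lever lies where it started, over the green mark. Its red area matches the first picture to under 0.5 pixel in centre and 1 pixel at the tip. The handle angle cannot be read directly.
- **Glue bottle, paint tin and tree:** they stand where they stood by eye; I did not measure them.
- **Robot:** the gripper was clear of everything and the wrist force was near zero.

No check failed. My first estimate of the isolator's centre was about 4 mm off, and I corrected it by eye before pushing the handle.

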